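# Tuck the walnut strip into the stock bay behind the post

## Task

The walnut strip is freshly oiled and must not be picked up: pushing it gently with the fingertips only, never pinching it, and keeping it flat on the table, put it away in the open front bay of the plywood rack. Push one end in behind the steel post first, then push the other end round into the bay, and finish with the strip lying snug along the bay's back wall. Leave everything else on the table where it is.

Things in the scene. Friction and masses are not known exactly. Their poses are not given: they have to be found in the camera images.
- strip: the walnut strip to put away: a straight dark wooden bar lying flat on the table, 250 mm long (its x axis), 28 mm wide (its y axis), 18 mm tall (z up), about 80 to 150 g. Both ends are alike. Origin at the centre of its underside. It slides freely on the table.
- strip_end1 (a point): centre of the strip's end face at its +x end, 9 mm above its underside
- strip_end2 (a point): centre of the strip's end face at its -x end, 9 mm above its underside
- rack: low plywood rack fixed on the table; walls 32 mm tall, 12 thick, no floor. Origin on the table in the front bay; x along the bay, y from its open front to the back. Inner faces: end walls at x = +155 and -155 mm, back wall at y = +43 mm; the end walls begin at y = -50 mm. Behind the back wall, to y = 132 mm, is a second compartment, full of stock, to leave alone.
- post: round steel post fixed upright at the front of the bay, 22 mm diameter, 45 mm tall; origin at its foot. In the rack's frame at y = -36 mm and x = +95 or -95 mm (differs from run to run; a flush empty hole is at the other place). 68 mm is free between it and the back wall; the 239 mm to the far end wall is too short for the strip to go in straight.
- cup_a: brass cup, 72 mm across, 78 mm tall; origin on its underside; a bystander to leave where it is
- cup_b: second brass cup, 72 mm across, 78 mm tall; origin on its underside; a bystander to leave where it is
- jar: small amber glass jar, 52 mm across, 65 mm tall; origin on its underside; a bystander to leave where it is
- glue: white glue bottle, 54 mm across, 150 mm tall; origin on its underside; a bystander to leave where it is
- driver: screwdriver lying flat, about 200 mm long; origin on its underside; a bystander to leave where it is
- offcut: pale wooden offcut block, 75 x 50 x 35 mm; origin on its underside; a bystander to leave where it is

How it is judged:
By the outcome, as a careful person would: the job done as asked, in the order asked, and still so for the second after the job is handed in, with the robot touching nothing.
It also fails if it takes over 69 s, if anything falls off the work surface, if the arm or the gripper's body presses on something with over 40 N, if the wrist force passes 120 N, or if a joint passes its speed limit or range.

## Robot

A 6-joint arm with a two-finger parallel gripper is mounted at the origin on the work surface. World frame = base frame: x ahead of the robot, y to its left, z up, the work surface at z = 0. Lengths are in mm, angles in rad, forces in N, time in s.
With the tool pointing down it reaches from about 300 to 825 mm from the base axis. Payload 5.4 kg.
Tool frame: the origin (TCP) lies midway between the tips of the shut fingers; the grasp point (between the pads) lies ctrl.pinch_z behind it (ctrl.pinch_z is the distance from the TCP to the grasp point, in mm); z points along the fingers, y is the line along which they close (so a half turn about z gives the same grasp; the last joint's range is limited). The gripper opens to 92 mm and grips with 3 to 60 N. Pads are 20 mm wide; open, the fingers measure 128 mm over their backs; the gripper's body (75 mm by 189 mm) begins 69 mm behind the grasp point.
Start: joints at [-1.324, 0.158, 1.597, -0, 1.386, -0.21], TCP at [253.595, -516.038, 214.601] pointing down, gripper open.
Joint ranges: [-2.91, 2.91], [-0.94, 2.29], [0.18, 2.7], [-1.29, 4.43], [0.17, 2.64], [-3, 3]. Speed limits (rad/s): [2.57, 2.57, 3.14, 3.14, 3.14, 3.14].

## Interface

Orientations are given as a unit quaternion [w, x, y, z].
In Python, from workcell import ctrl, read_camera, camera_model gives the robot as it stands.
- The arm moves only by the shell command python3 -m crank 'ROWS' [FORCE]. ROWS is JSON, a list that holds one entry, the list of rows, each a list of 7 numbers: the turn, a rotation vector about the tool's x, y, z in rad, then the shift along the tool's x, y, z in m, then the opening, from 0 (shut) to 1 (fully open). A call has 1 to 8 rows; each row shifts and turns the commanded pose from where the row before left it, along the tool's axes as they then stand; what a row does not reach is not made up. A row lasts 1/10 s, in which the tool goes at most 50 mm and 8.59 degrees, less where a joint would pass 70% of its speed; a pose out of reach is approached as far as the arm can. A call with a gripper value outside its range is refused whole. The fingers move at their own pace and stop on an object; FORCE is the grip in N (left out, the last holds). Time passes only in rows, so rows that do not move let the fingers close. It gives the time, the measured TCP pose, the force, the opening and the grip force at its end, in the units of the state.
- ctrl.state(): the state, without advancing time (a new reading comes with each control period).
- read_camera(name): name is "side" or "top"; returns the picture (480x640x3 uint8, red, green, blue); there is no depth.
- camera_model(name): a dict with "mtx" (3x3 intrinsics, pixels), "camera_from_world" (4x4, takes a point from world to camera coordinates). Camera axes: x right, y up, looking along -z (the intrinsics and any distortion apply to the point x, -y, -z); pixel columns grow to the right and rows downward; lengths in mm; the calibration is good to about 2 mm. A picture is of the moment at which its call begins. camera_model takes no time and is no camera call.
- ctrl.finish_job(): hands the job in; it is judged then, once.
The state is a dict: "time": time; "joint_positions": joint angles; "dq": joint speeds; "effort": joint torques, N m; "eef_pos": TCP position; "tool_rot": TCP orientation; "wrist_force": force on the tool from outside, world axes, zero at the start; "wrist_torque": the same for the moment, N m; "opening": finger opening in mm; "grip_force": force on a finger pad.
Only numpy, scipy, OpenCV 4.12 (cv2) and the standard library are available. Lean on these libraries where they do the work, as an engineer would, in place of code of your own. Each camera call takes 0.05 s, during which the arm holds its last target. There are 200 camera calls.

## Working session

There is one attempt and no reset: what is moved stays moved. The work goes in short steps, Python scripts to look and compute and a shell command to move; the robot and the scene stay as the last step left them, time stands still between calls to the robot, and variables do not carry over. Pictures are saved under pics/ and viewed, at most 11 in all, crops included, and the job is handed in when it is done.

```bash
ls; mkdir -p pics
python3 - <<'E'
from workcell import ctrl, read_camera, camera_model
import cv2
for n in("top","side"):
    cv2.imwrite(f"pics/{n}0.png",read_camera(n)[:,:,::-1]); m=camera_model(n); print(n,m)
print(ctrl.state(),ctrl.pinch_z)
E
```

```text
pics
top {'mtx': array([[569.89270437,   0.        , 325.22851299],
       [  0.        , 569.89270437, 232.43254332],
       [  0.        ,   0.        ,   1.        ]]), 'camera_from_world': array([[-4.98142323e-03, -9.99938331e-01,  9.92567705e-03,
         3.28500003e+01],
       [ 9.89276297e-01, -3.47892330e-03,  1.46014742e-01,
        -5.65496368e+02],
       [-1.45971207e-01,  1.05465983e-02,  9.89232620e-01,
        -1.34117109e+03],
       [ 0.00000000e+00,  0.00000000e+00,  0.00000000e+00,
         1.00000000e+00]])}
side {'mtx': array([[467.85762595,   0.        , 325.17626314],
       [  0.        , 467.85762595, 233.39746062],
       [  0.        ,   0.        ,   1.        ]]), 'camera_from_world': array([[-9.99482859e-01, -3.17702021e-02,  4.96674557e-03,
         5.60072698e+02],
       [ 2.03629145e-02, -5.05787620e-01,  8.62417668e-01,
        -2.50977782e+01],
       [-2.48870652e-02,  8.62072814e-01,  5.06172991e-01,
        -1.23450046e+03],
       [ 0.00000000e+00,  0.00000000e+00,  0.00000000e+00,
         1.00000000e+00]])}
{'time': 0.1, 'joint_positions': array([-1.32410101e+00,  1.59019955e-01,  1.59807509e+00, -4.88505824e-06,
        1.38617217e+00, -2.10095461e-01]), 'dq': array([-6.86968246e-05, -2.35047252e-03, -2.22205939e-03, -2.21683925e-03,
       -8.05751984e-05, -1.03197680e-03]), 'effort': array([ 4.09147733e-04, -3.86502278e+01, -3.22960675e+01,  7.02221598e-02,
        3.39416123e-02, -5.16527075e-05]), 'eef_pos': array([ 253.46056383, -515.51261498,  213.71393344]), 'tool_rot': array([-8.37097805e-04,  9.74030514e-01,  2.26415232e-01, -1.77215830e-05]), 'wrist_force': array([-0.58026783, -0.04369615, -0.47443555]), 'wrist_torque': array([-0.0261234 ,  0.01843157, -0.02319733]), 'grip_force': 0.0, 'opening': 91.92742129187222} 18.700000000000003
```

View pics/top0.png

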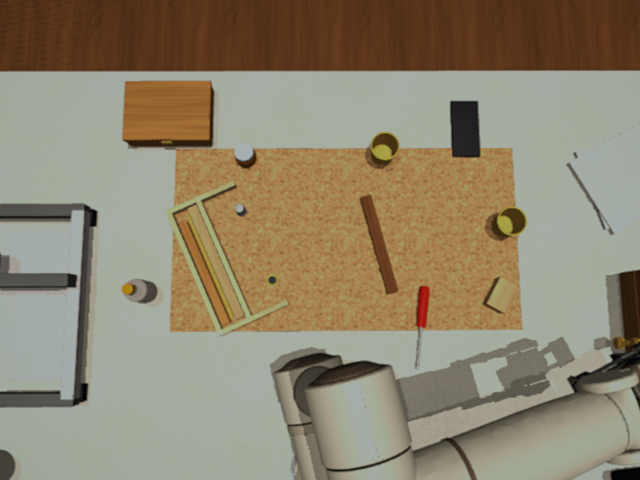

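View pics/side0.png

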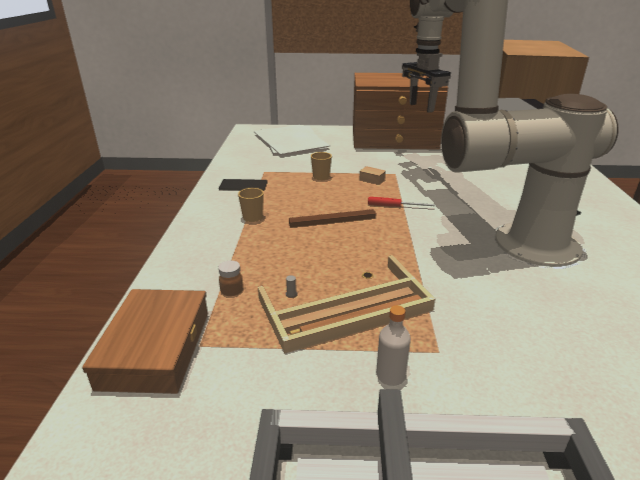

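The top view shows the rack at left, opening to the right, with the post at about (239,209) and the hole at (272,280). The strip runs from (366,197) to (391,292). The driver is at (422,305), the offcut at (500,294), the jar at (245,155), and the cups at (384,148) and (510,222). The side view agrees.

```bash
cat > h.py <<'E'
import numpy as np, cv2
from workcell import ctrl, read_camera, camera_model
def ray(n,uv,z):
    m=camera_model(n);K=m["mtx"];T=m["camera_from_world"];R=T[:3,:3];c=-R.T@T[:3,3]
    uv=np.atleast_2d(uv).astype(float)
    d=np.c_[(uv[:,0]-K[0,2])/K[0,0],-(uv[:,1]-K[1,2])/K[1,1],-np.ones(len(uv))]@R
    return (c+d*((z-c[2])/d[:,2])[:,None])[:,:2]
def pix(n,P):
    m=camera_model(n);q=m["camera_from_world"]@np.r_[P,1];K=m["mtx"]
    return np.array([K[0,0]*q[0]/-q[2]+K[0,2],K[1,1]*-q[1]/-q[2]+K[1,2]])
def big(mask):
    cs,_=cv2.findContours(mask.astype(np.uint8),cv2.RETR_EXTERNAL,cv2.CHAIN_APPROX_NONE)
    return max(cs,key=cv2.contourArea)[:,0]
E
python3 - <<'E'
from h import *
im=cv2.imread("pics/top0.png");hsv=cv2.cvtColor(im,cv2.COLOR_BGR2HSV)
for p in[(379,244),(172,240),(239,209),(220,190),(300,200),(222,255),(272,280)]:print(p,hsv[p[1],p[0]])
cv2.imwrite("pics/crop.png",cv2.resize(im[140:345,150:420],None,fx=2.9,fy=2.9,interpolation=cv2.INTER_CUBIC))
roi=np.zeros(im.shape[:2],bool);roi[170:310,330:412]=1
c=big(roi&(hsv[...,2]<125)&(hsv[...,0]<15));w=ray("top",c,18).astype(np.float32);print("strip",cv2.minAreaRect(w),len(c),c.min(0),c.max(0))
E
```

```text
(379, 244) [ 12 175 102]
(172, 240) [ 27  28 162]
(239, 209) [ 39  15 171]
(220, 190) [ 28  86 160]
(300, 200) [ 17 131 167]
(222, 255) [ 35  77 176]
(272, 280) [ 8 20 51]
strip ((540.8198852539062, -99.792724609375), (248.03646850585938, 29.7445011138916), 14.755410194396973) 209 [360 195] [397 293]
```

View pics/crop.png

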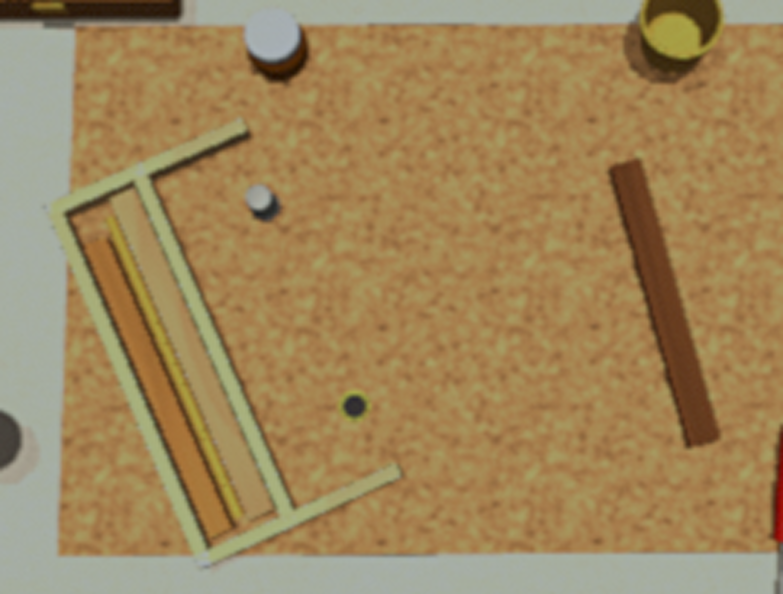

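The close crop shows the rack's outer corners at crop (53,208) and (204,562). The wall tips are at (247,127) and (401,468), the post top at (260,198) and the empty hole at (354,405).

```bash
cat >> h.py <<'E'
def rackfit():
    P=[((53,208),32,(167,144)),((204,562),32,(-167,144)),((247,127),32,(161,-50)),((401,468),32,(-161,-50)),((260,198),45,(95,-36)),((354,405),0,(-95,-36)),((143,180),32,(155,49)),((290,510),32,(-155,49))]
    W=np.array([ray("top",[(np.array(p)+.5)/2.9-.5+[150,140]],z)[0] for p,z,_ in P]);L=np.array([l for _,_,l in P],float)
    lm,wm=L.mean(0),W.mean(0);U,S,V=np.linalg.svd((L-lm).T@(W-wm));R=V.T@np.diag([1,np.linalg.det(V.T@U.T)])@U.T
    return R,wm-R@lm,W,L
E
python3 - <<'E'
from h import *
R,t,W,L=rackfit();print(R,t,np.degrees(np.arctan2(R[1,0],R[0,0])));print(np.round((W-t)@R-L,1))
for n,x,y,a in[("strip",540.8,-99.8,14.75)]:
    d=np.array([np.cos(np.radians(a)),np.sin(np.radians(a))]);
    for s in(125,0,-125):print((np.array([x,y])+s*d-t)@R)
print("world hole/post",W[4:6])
E
```

```text
[[ 0.90982407 -0.41499416]
 [ 0.41499416  0.90982407]] [527.26657288 228.6451247 ] 24.51894902080998
[[ -4.8 -12.9]
 [  5.1 -12. ]
 [ -2.8   4.6]
 [  1.3   4.1]
 [ -0.9   4.5]
 [  2.1   5.7]
 [ -2.3   3.8]
 [  2.2   2.1]]
[  -0.80227279 -325.65300432]
[-123.98977246 -304.44357427]
[-247.17727214 -283.23414421]
world hole/post [[625.99595231 239.03370184]
 [455.25497613 162.54361613]]
```

```bash
sed -i 's/(167,144)/(167,132)/;s/(-167,144)/(-167,132)/' h.py
cat >> h.py <<'E'
def rel(R,t,target_w,yaw_deg):
    "tool-axis moves: turn about tool z (rad), then shift along tool x,y (mm)"
    s=ctrl.state();w,x,y,z=s["tool_rot"];yaw=np.arctan2(2*(x*y+w*z),1-2*(y*y+z*z))
    a=np.radians(yaw_deg);d=np.array(target_w)-s["eef_pos"][:2]
    turn=-((a-yaw+np.pi)%(2*np.pi)-np.pi)
    print("pos",s["eef_pos"].round(1),"yaw",np.degrees(yaw).round(1),"turn",turn.round(3),"dx",(d@[np.cos(a),np.sin(a)]).round(1),"dy",(d@[np.sin(a),-np.cos(a)]).round(1),"t",s["time"])
E
python3 - <<'E'
from h import *
R,t,W,L=rackfit();print(R,t,np.degrees(np.arctan2(R[1,0],R[0,0])));print(np.round((W-t)@R-L,1))
print((np.array([540.8,-99.8])-t)@R); rel(R,t,(552,-143),104.75)
E
python3 -m crank '[[[0,0,-0.137,0,0,0,1],[0,0,-0.137,0,0,0,1],[0,0,-0.137,0,0,0,1],[0,0,-0.137,0,0,0,1],[0,0,-0.137,0,0,0,1]]]'
python3 -m crank '[[[0,0,-0.137,0,0,0,1],[0,0,-0.137,0,0,0,1],[0,0,-0.137,0,0,0,1],[0,0,-0.137,0,0,0,1],[0,0,-0.137,0,0,0,1]]]'
python3 -m crank '[[[0,0,0,0.024,0.032,0.009,1],[0,0,0,0.024,0.032,0.009,1],[0,0,0,0.024,0.032,0.009,1],[0,0,0,0.024,0.032,0.009,1],[0,0,0,0.024,0.032,0.009,1],[0,0,0,0.024,0.032,0.009,1]]]'
python3 -m crank '[[[0,0,0,0.024,0.032,0.009,1],[0,0,0,0.024,0.032,0.009,1],[0,0,0,0.024,0.032,0.009,1],[0,0,0,0.024,0.032,0.009,1],[0,0,0,0.024,0.032,0.009,1],[0,0,0,0.0,0.0,0,1]]]'
python3 - <<'E'
from h import *
R,t,W,L=rackfit(); rel(R,t,(552,-143),104.75)
E
```

```text
[[ 0.90981526 -0.41501348]
 [ 0.41501348  0.90981526]] [526.02204911 231.37480616] 24.520165360446644
[[-4.8 -3.9]
 [ 5.1 -3. ]
 [-2.8  1.6]
 [ 1.3  1.1]
 [-0.9  1.5]
 [ 2.   2.7]
 [-2.3  0.8]
 [ 2.2 -0.9]]
[-123.99680339 -307.440942  ]
pos [ 253.5 -515.5  213.7] yaw 26.2 turn -1.371 dx 284.2 dy 383.5 t 0.1
time: 0.6
eef_pos: [253.5, -515.7, 214.0]
tool_rot: [-0.001, 0.84, 0.543, 0.0]
wrist_force: [-0.0, 0.4, -0.9]
opening: 91.8
grip_force: 0.0
time: 1.1
eef_pos: [253.5, -515.7, 214.0]
tool_rot: [-0.0, 0.609, 0.793, 0.0]
wrist_force: [1.3, 0.1, 0.7]
opening: 91.8
grip_force: 0.0
time: 1.7
eef_pos: [403.5, -326.5, 159.9]
tool_rot: [-0.0, 0.611, 0.792, 0.0]
wrist_force: [-0.3, -0.3, 0.3]
opening: 92.0
grip_force: 0.0
time: 2.3
eef_pos: [528.0, -167.3, 113.7]
tool_rot: [-0.002, 0.609, 0.793, 0.0]
wrist_force: [-1.4, -0.4, -0.3]
opening: 92.3
grip_force: 0.0
pos [ 528.  -167.3  113.7] yaw 104.9 turn 0.003 dx 17.4 dy 29.4 t 2.3
```

```bash
python3 -m crank '[[[0,0,0,0,0.015,0.027,1],[0,0,0,0,0.014,0.026,1],[0,0,0,0,0,0.027,1],[0,0,0,0,0,0.026,1],[0,0,0,0.01,0,0,1],[0,0,0,0.01,0,0,1],[0,0,0,0.01,0,0,1]]]'
python3 -m crank '[[[0,0,0,0.007,0,0,1],[0,0,0,0.007,0,0,1],[0,0,0,0.007,0,0,1],[0,0,0,0.007,0,0,1],[0,0,0,0.007,0,0,1],[0,0,0,0.007,0,0,1]]]'
cat >> h.py <<'E'
def look(tag):
    for n in("top","side"): cv2.imwrite(f"pics/{n}_{tag}.png",read_camera(n)[:,:,::-1])
E
python3 - <<'E'
from h import *
look("a")
import numpy as np
a=cv2.imread("pics/top_a.png")[120:345,150:450];b=cv2.imread("pics/side_a.png")[150:375,200:500]
cv2.imwrite("pics/a.png",np.vstack([a,b])if 0 else cv2.resize(np.hstack([a,b]),None,fx=1.3,fy=1.3))
E
```

```text
time: 3.0
eef_pos: [548.4, -134.9, 11.3]
tool_rot: [0.001, 0.611, 0.792, 0.0]
wrist_force: [0.5, 0.3, 0.5]
opening: 91.5
grip_force: 0.0
time: 3.6
eef_pos: [537.1, -94.1, 9.7]
tool_rot: [0.0, 0.611, 0.792, -0.0]
wrist_force: [0.6, -1.9, 0.8]
opening: 92.1
grip_force: 0.8
```

View pics/a.png

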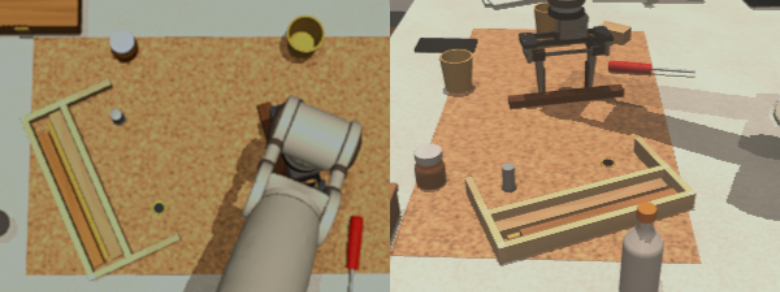

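The side view shows both fingers flat against the strip near its middle, and the strip is moving evenly towards the rack with about 2 N on the wrist. I'll keep pushing, then turn it.

```bash
python3 -m crank '[[[0,0,0,0.008,0,0,1],[0,0,0,0.008,0,0,1],[0,0,0,0.008,0,0,1],[0,0,0,0.008,0,0,1],[0,0,0,0.008,0,0,1],[0,0,0,0.008,0,0,1],[0,0,0,0.008,0,0,1]]]'
python3 -m crank '[[[0,0,0,0.008,0,0,1],[0,0,0,0.008,0,0,1],[0,0,0,0.008,0,0,1],[0,0,0,0.008,0,0,1],[0,0,0,0.008,0,0,1],[0,0,0,0.008,0,0,1],[0,0,0,0.008,0,0,1]]]'
python3 -m crank '[[[0,0,-0.05,0.006,0,0,1],[0,0,-0.05,0.006,0,0,1],[0,0,-0.05,0.006,0,0,1],[0,0,-0.05,0.006,0,0,1],[0,0,-0.05,0.006,0,0,1],[0,0,-0.05,0.006,0,0,1]]]'
python3 -m crank '[[[0,0,-0.05,0.006,0,0,1],[0,0,-0.05,0.006,0,0,1],[0,0,-0.05,0.006,0,0,1],[0,0,-0.05,0.006,0,0,1],[0,0,-0.05,0.006,0,0,1],[0,0,-0.05,0.006,0,0,1]]]'
python3 -m crank '[[[0,0,0,0,0,0,1],[0,0,0,-0.02,0,0,1],[0,0,0,-0.02,0,-0.02,1],[0,0,0,0,0,-0.04,1],[0,0,0,0,0,-0.04,1]]]'
cat >> h.py <<'E'
def strip(n,dark=125):
    im=read_camera(n);h=cv2.cvtColor(im,cv2.COLOR_RGB2HSV)
    m=((h[...,2]<dark)&(h[...,0]<15)&(h[...,1]>130)).astype(np.uint8)
    m=cv2.morphologyEx(m,cv2.MORPH_OPEN,np.ones((3,3)))
    R,t,_,_=rackfit();out=[]
    for c in cv2.findContours(m,cv2.RETR_EXTERNAL,cv2.CHAIN_APPROX_NONE)[0]:
        c=c[:,0]
        if len(c)<60: continue
        (x,y),(a,b),g=cv2.minAreaRect(((ray(n,c,18)-t)@R).astype(np.float32))
        if a<b:a,b,g=b,a,g-90
        if 100<a<280 and b<45:print(n,"rack ctr",round(x,1),round(y,1),"size",round(a),round(b),"theta",round((g+90)%180-90,1),"px",c.mean(0).round())
E
python3 - <<'E'
from h import *
strip("top");strip("side");look("b")
a=cv2.imread("pics/top_b.png")[120:345,150:450];b=cv2.imread("pics/side_b.png")[150:375,200:500]
cv2.imwrite("pics/b.png",cv2.resize(np.hstack([a,b]),None,fx=1.3,fy=1.3))
rel(*rackfit()[:2],(500,0),49.5)
E
```

```text
time: 4.4
eef_pos: [522.6, -39.6, 9.5]
tool_rot: [-0.0, 0.611, 0.792, -0.0]
wrist_force: [0.5, -1.0, -0.3]
opening: 91.8
grip_force: 0.3
time: 5.1
eef_pos: [508.6, 14.5, 9.6]
tool_rot: [0.0, 0.611, 0.792, 0.0]
wrist_force: [0.8, -1.3, -1.1]
opening: 91.9
grip_force: 0.3
time: 5.7
eef_pos: [495.3, 47.7, 9.7]
tool_rot: [0.0, 0.485, 0.875, 0.0]
wrist_force: [0.9, -0.1, -0.3]
opening: 91.9
grip_force: 0.2
time: 6.3
eef_pos: [472.7, 75.6, 9.7]
tool_rot: [0.0, 0.349, 0.937, 0.0]
wrist_force: [-0.0, 0.0, -0.4]
opening: 91.7
grip_force: 0.2
time: 6.8
eef_pos: [502.7, 48.5, 110.3]
tool_rot: [-0.001, 0.351, 0.936, -0.0]
wrist_force: [-0.4, -0.1, 0.3]
opening: 92.1
grip_force: 0.0
pos [503.8  48.7 110.5] yaw 139.0 turn 1.562 dx -39.5 dy 28.7 t 7.0
```

View pics/b.png

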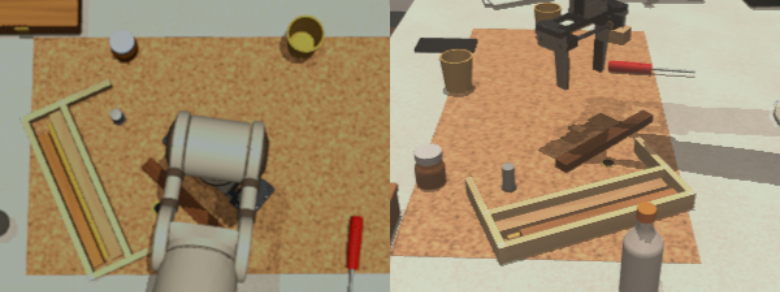

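The side view shows the strip turned to the insertion angle, from about crop (560,162) to (650,118), and the gripper is clear of it. I'll measure it from this saved view.

Run:
```python
from h import *
im=cv2.imread("pics/side_b.png")[230:290,310:410]
h=cv2.cvtColor(im,cv2.COLOR_BGR2HSV)
R,t,_,_=rackfit()
Z=cv2.kmeans(im.reshape(-1,3).astype(np.float32),5,None,(3,30,.5),3,cv2.KMEANS_PP_CENTERS)
print(Z[2].round())
cv2.imwrite("pics/c.png",cv2.resize(np.vstack([im,Z[2][Z[1].ravel()].reshape(im.shape).astype(np.uint8)]),None,fx=5,fy=5,interpolation=cv2.INTER_NEAREST))
```

```text
[[ 92. 132. 179.]
 [ 53.  74. 101.]
 [ 67.  94. 124.]
 [ 38.  52.  71.]
 [107. 155. 201.]]
```

View pics/c.png

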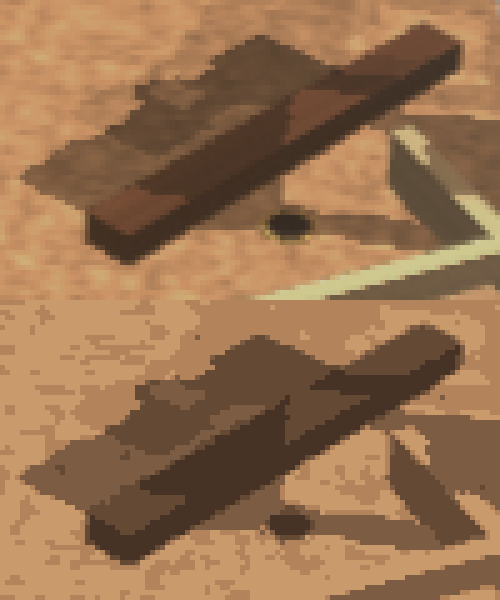

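The enlarged side view (top half) shows the strip's top-face corners at crop (88,207), (130,237), (462,44) and (420,25).

```bash
cat >> h.py <<'E'
def corners(n,pts,off,f,z=18):
    R,t,_,_=rackfit();p=(np.array(pts,float)+.5)/f-.5+off
    q=ray(n,p,z);r=(q-t)@R;a,b=r[:2].mean(0),r[2:].mean(0);d=a-b
    print("end1",a.round(1),"end2",b.round(1),"len",np.hypot(*d).round(1),"w",np.hypot(*(r[0]-r[1])).round(1),"theta",np.degrees(np.arctan2(d[1],d[0])).round(1),"end2 world",q[2:].mean(0).round(1),"ctr",(a+b)/2)
E
python3 - <<'E'
from h import *
corners("side",[(88,207),(130,237),(462,44),(420,25)],[310,230],5)
R,t,_,_=rackfit()
# rack seen from side: wall tops at z=32, post top
im=cv2.imread("pics/side0.png")
for P,z in[((155,43),32),((-155,43),32),((95,-36),45),((-95,-36),0),((-161,-50),32),((161,-50),32),((167,132),32),((-167,132),32)]:
    print(P,pix("side",np.r_[R@np.array(P)+t,z]).round(1),pix("top",np.r_[R@np.array(P)+t,z]).round(1))
E
```

```text
end1 [ -5.3 -45.8] end2 [-233.  -134.9] len 244.5 w 30.4 theta 21.4 end2 world [370.  12.] ctr [-119.13502856  -90.34556809]
(155, 43) [276.1 309.4] [201.2 199.8]
(-155, 43) [408.4 275.4] [252.  315.5]
(95, -36) [291.1 276.4] [239.7 207.4]
(-95, -36) [367.7 274.1] [273.1 279.6]
(-161, -50) [390.2 254. ] [288.6 301.3]
(161, -50) [260.5 284.5] [235.  182.2]
(167, 132) [284.4 339.5] [165.7 210.3]
(-167, 132) [435.7 297. ] [219.7 336. ]
```

```bash
python3 -m crank '[[[0,0,0,0,0,0.05,1],[0,0,0,0.01,0,0.05,1],[0,0,0,0.015,0,0,1],[0,0,0,0.015,0,0,1],[0,0,0,0.004,0,0,1],[0,0,0,0.003,0,0,1],[0,0,0,0.003,0,0,1],[0,0,0,0.003,0,0,1]]]'
python3 -m crank '[[[0,0,0,0.001,0,0,1],[0,0,0,0,0,0,1],[0,0,0,-0.03,0,0,1],[0,0,0,-0.02,0,-0.03,0],[0,0,0,-0.02,0,-0.045,0],[0,0,0,-0.03,0,-0.045,0]]]'
python3 - <<'E'
from h import *
rel(*rackfit()[:2],(345,-20),47.5)
look("d")
im=cv2.imread("pics/side_d.png")[230:290,310:410]
cv2.imwrite("pics/d.png",cv2.resize(im,None,fx=5,fy=5,interpolation=cv2.INTER_CUBIC))
E
```

```text
time: 7.8
eef_pos: [464.7, 83.2, 12.0]
tool_rot: [0.002, 0.35, 0.937, 0.0]
wrist_force: [2.1, -1.0, 1.6]
opening: 92.1
grip_force: 0.8
time: 8.4
eef_pos: [535.3, 20.0, 127.8]
tool_rot: [-0.002, 0.35, 0.937, -0.0]
wrist_force: [0.8, 0.1, -1.0]
opening: 70.0
grip_force: 0.0
pos [535.3  20.  127.8] yaw 139.1 turn 1.598 dx -158.1 dy -113.3 t 8.4
```

View pics/d.png

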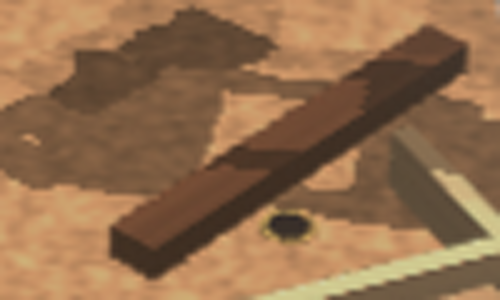

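The strip now shows top-face corners at crop (111,228), (152,252), (467,45) and (428,25).

Run:
```python
from h import *
corners("side",[(111,228),(152,252),(467,45),(428,25)],[310,230],5)
```

```text
end1 [ -9.2 -28.9] end2 [-235.9 -133.2] len 249.6 w 26.0 theta 24.7 end2 world [366.7  12.3] ctr [-122.52884131  -81.03880172]
```

```bash
python3 -m crank '[[[0,0,0.143,0,0,0,0],[0,0,0.143,0,0,0,0],[0,0,0.143,0,0,0,0],[0,0,0.143,0,0,0,0],[0,0,0.143,0,0,0,0],[0,0,0.143,0,0,0,0]]]' | tail -1
python3 -m crank '[[[0,0,0.143,0,0,0,0],[0,0,0.143,0,0,0,0],[0,0,0.143,0,0,0,0],[0,0,0.143,0,0,0,0],[0,0,0.139,0,0,0,0]]]' | head -3
python3 -m crank '[[[0,0,0,-0.025,-0.0205,0,0],[0,0,0,-0.025,-0.0205,0,0],[0,0,0,-0.025,-0.0205,0,0],[0,0,0,-0.025,-0.0205,0,0],[0,0,0,-0.025,-0.0205,0,0],[0,0,0,-0.026,-0.0205,0,0],[0,0,0,0,0,0,0]]]' | head -3
python3 - <<'E'
from h import *
rel(*rackfit()[:2],(343.8,-14.2),49.2)
E
```

```text
grip_force: 0.0
time: 9.6
eef_pos: [535.1, 20.3, 125.9]
tool_rot: [-0.001, 0.911, 0.413, -0.001]
time: 10.3
eef_pos: [340.8, -13.1, 125.4]
tool_rot: [-0.001, 0.91, 0.415, -0.001]
pos [340.8 -13.1 125.4] yaw 49.1 turn -0.002 dx 1.2 dy 3.0 t 10.3
```

```bash
python3 -m crank '[[[0,0,0,0,0.003,0.04,0],[0,0,0,0,0,0.04,0],[0,0,0,0,0,0.036,0],[0,0,0,0.01,0,0,0],[0,0,0,0.008,0,0,0],[0,0,0,0.006,0,0,0],[0,0,0,0.006,0,0,0],[0,0,0,0.006,0,0,0]]]' 
python3 -m crank '[[[0,0,0,0.006,0,0,0],[0,0,0,0.006,0,0,0],[0,0,0,0.006,0,0,0],[0,0,0,0.006,0,0,0],[0,0,0,0.006,0,0,0],[0,0,0,0.006,0,0,0],[0,0,0,0.006,0,0,0],[0,0,0,0.006,0,0,0]]]' 
python3 -m crank '[[[0,0,0,0.006,0,0,0],[0,0,0,0.006,0,0,0],[0,0,0,0.006,0,0,0],[0,0,0,0.006,0,0,0],[0,0,0,0.006,0,0,0],[0,0,0,0.006,0,0,0],[0,0,0,0.005,0,0,0],[0,0,0,0,0,0,0]]]'
python3 - <<'E'
from h import *
look("e");rel(*rackfit()[:2],(0,0),49.2)
im=cv2.imread("pics/side_e.png")[225:325,260:410]
cv2.imwrite("pics/e.png",cv2.resize(im,None,fx=5,fy=5,interpolation=cv2.INTER_CUBIC))
E
```

```text
time: 11.1
eef_pos: [371.9, 11.5, 12.6]
tool_rot: [0.001, 0.909, 0.416, 0.001]
wrist_force: [-1.3, -0.9, 1.8]
opening: 0.6
grip_force: 0.8
time: 11.9
eef_pos: [401.9, 48.2, 11.1]
tool_rot: [-0.0, 0.909, 0.416, -0.0]
wrist_force: [-0.4, 0.0, 1.6]
opening: 0.6
grip_force: 0.7
time: 12.7
eef_pos: [429.0, 79.3, 11.3]
tool_rot: [0.0, 0.909, 0.416, 0.0]
wrist_force: [0.2, 0.2, -0.8]
opening: 0.5
grip_force: 0.0
pos [428.5  79.   11.2] yaw 49.2 turn -0.001 dx -339.8 dy -272.8 t 12.8
```

View pics/e.png

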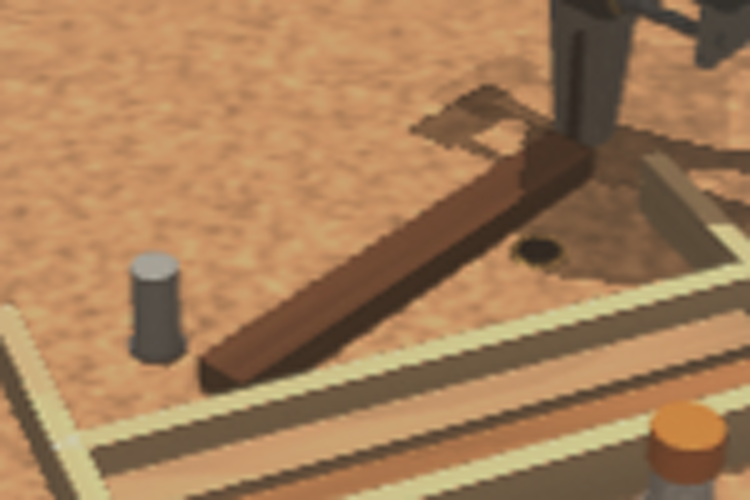

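The side view shows the strip's end 1 near crop (203,355)–(245,385), just short of the post and close to the back wall. The fingers are at end 2, around (590,150).

Run:
```python
from h import *
corners("side",[(203,357),(245,386),(596,150),(555,131)],[260,225],5)
```

```text
end1 [84.3 16.3] end2 [-140.2  -88.3] len 247.6 w 27.1 theta 25.0 end2 world [435.1  92.8] ctr [-27.96895235 -36.01234343]
```

```bash
python3 -m crank '[[[0,0,0,0.006,0,0,0],[0,0,0,0.006,0,0,0],[0,0,0,0.006,0,0,0],[0,0,0,0.006,0,0,0],[0,0,0,0.005,0,0,0],[0,0,0,0,0,0,0]]]' 
python3 -m crank '[[[0,0,0,0.005,0,0,0],[0,0,0,0.005,0,0,0],[0,0,0,0.005,0,0,0],[0,0,0,0.004,0,0,0],[0,0,0,0,0,0,0]]]'
python3 - <<'E'
from h import *
look("f");rel(*rackfit()[:2],(0,0),49.2)
im=cv2.imread("pics/side_f.png")[225:325,260:410]
cv2.imwrite("pics/f.png",cv2.resize(im,None,fx=5,fy=5,interpolation=cv2.INTER_CUBIC))
E
```

```text
time: 13.4
eef_pos: [448.1, 101.3, 11.3]
tool_rot: [0.0, 0.909, 0.416, 0.0]
wrist_force: [-0.3, 0.0, -0.7]
opening: 0.3
grip_force: 0.0
time: 13.9
eef_pos: [460.3, 115.5, 11.3]
tool_rot: [0.0, 0.909, 0.416, 0.0]
wrist_force: [0.1, 0.4, 0.1]
opening: 0.2
grip_force: 0.0
pos [460.  115.3  11.2] yaw 49.2 turn -0.001 dx -387.8 dy -272.9 t 14.0
```

View pics/f.png

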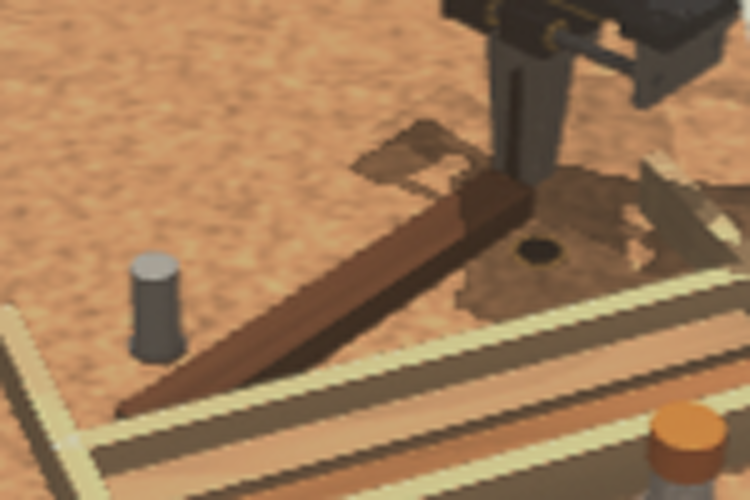

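End 1 now lies behind the post, at about crop (120,410) against the back wall, and end 2 is still outside at about (530,190). Next I'll back off and go round to end 2's front side.

```bash
python3 -m crank '[[[0,0,0,-0.025,0,0,0],[0,0,0,-0.01,0,-0.04,0],[0,0,0,0,0,-0.04,0],[0,0,-0.143,0,0,0,1],[0,0,-0.143,0,0,0,1],[0,0,-0.143,0,0,0,1],[0,0,-0.143,0,0,0,1],[0,0,-0.143,0,0,0,1]]]' |tail -6
python3 -m crank '[[[0,0,-0.143,0,0,0,1],[0,0,-0.143,0,0,0,1],[0,0,-0.143,0,0,0,1],[0,0,-0.143,0,0,0,1],[0,0,-0.143,0,0,0,1],[0,0,-0.139,0,0,0,1],[0,0,0,0,0,0,1]]]'
python3 - <<'E'
from h import *
rel(*rackfit()[:2],(559.6,155.4),139.1)
E
```

```text
time: 14.8
eef_pos: [436.9, 88.6, 91.3]
tool_rot: [0.0, 0.704, 0.71, 0.0]
wrist_force: [-0.3, 0.1, -0.1]
opening: 38.3
grip_force: 0.0
time: 15.5
eef_pos: [436.9, 88.6, 91.2]
tool_rot: [0.0, 0.35, 0.937, 0.0]
wrist_force: [0.7, -0.8, 0.2]
opening: 91.6
grip_force: 0.0
pos [436.9  88.6  91.2] yaw 139.1 turn -0.001 dx -49.0 dy 130.8 t 15.5
```

```bash
python3 -m crank '[[[0,0,0,-0.016,0.044,0,1],[0,0,0,-0.016,0.044,0,1],[0,0,0,-0.017,0.043,0.01,1],[0,0,0,0,0,0.035,1],[0,0,0,0,0,0.035,1],[0,0,0,0.01,0,0,1],[0,0,0,0.01,0,0,1]]]' |head -3
python3 -m crank '[[[0,0,0,0.005,0,0,1],[0,0,0.039,0.0055,0,0,1],[0,0,0.039,0.0055,0,0,1],[0,0,0.039,0.0055,0,0,1],[0,0,0.039,0.0055,0,0,1],[0,0,0.039,0.0055,0,0,1],[0,0,0.039,0.0055,0,0,1]]]' 
python3 -m crank '[[[0,0,0.039,0.0055,0,0,1],[0,0,0.039,0.0055,0,0,1],[0,0,0.039,0.0055,0,0,1],[0,0,0.039,0.0055,0,0,1],[0,0,0.039,0.004,0,0,1],[0,0,0,0,0,0,1]]]'
python3 - <<'E'
from h import *
look("g");R,t,_,_=rackfit();rel(R,t,(0,0),114.5);print((ctrl.state()["eef_pos"][:2]-t)@R)
a=cv2.imread("pics/top_g.png")[150:330,150:350];b=cv2.imread("pics/side_g.png")[220:340,250:430]
cv2.imwrite("pics/g.png",cv2.resize(b,None,fx=4,fy=4,interpolation=cv2.INTER_CUBIC))
E
```

```text
time: 16.2
eef_pos: [543.7, 168.9, 11.0]
tool_rot: [-0.001, 0.351, 0.936, -0.0]
time: 16.9
eef_pos: [519.6, 196.3, 13.9]
tool_rot: [0.002, 0.458, 0.889, 0.001]
wrist_force: [0.4, -0.6, 0.5]
opening: 91.6
grip_force: 0.2
time: 17.5
eef_pos: [505.8, 218.8, 13.5]
tool_rot: [0.001, 0.541, 0.841, 0.001]
wrist_force: [0.9, 0.4, 0.1]
opening: 91.7
grip_force: 0.0
pos [505.7 218.3  12.9] yaw 114.5 turn 0.0 dx 11.1 dy -550.7 t 17.6
[-23.94046148  -3.49499702]
```

View pics/g.png

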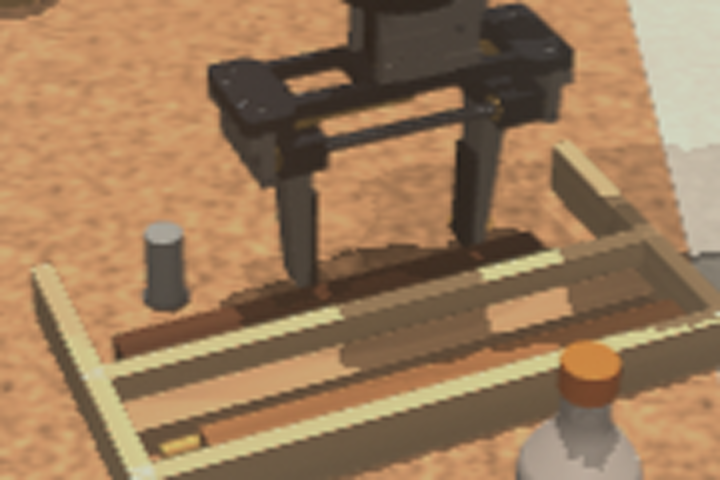

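The strip now lies inside the bay behind the post, nearly parallel to the back wall: end 1 is at crop (115,340), end 2 at (545,240). I'll seat it slowly.

```bash
python3 -m crank '[[[0,0,0,0.002,0,0.003,1],[0,0,0,0.003,0,0,1],[0,0,0,0.002,0,0,1],[0,0,0,0,0,0,1]]]' 
python3 -m crank '[[[0,0,0,0.002,0,0,1],[0,0,0,0.002,0,0,1],[0,0,0,0,0,0,1]]]' 
python3 -m crank '[[[0,0,0,0.002,0,0,1],[0,0,0,0,0,0,1]]]'
python3 - <<'E'
from h import *
R,t,_,_=rackfit();s=ctrl.state();print((s["eef_pos"][:2]-t)@R,s["wrist_force"][:2]@R,s["wrist_torque"])
E
```

```text
time: 18.0
eef_pos: [501.9, 224.5, 8.2]
tool_rot: [0.0, 0.541, 0.841, 0.0]
wrist_force: [0.3, 0.1, 0.6]
opening: 91.9
grip_force: 0.2
time: 18.3
eef_pos: [500.3, 227.7, 8.2]
tool_rot: [0.0, 0.541, 0.841, -0.0]
wrist_force: [1.5, -2.7, 1.5]
opening: 91.8
grip_force: 1.7
time: 18.5
eef_pos: [500.3, 227.9, 8.2]
tool_rot: [0.002, 0.541, 0.841, -0.001]
wrist_force: [3.0, -10.2, 0.6]
opening: 92.0
grip_force: 5.2
[-24.87727016   7.47480479] [ -1.47765838 -10.53722832] [-1.81189068 -0.77838801 -0.13913255]
```

The force rose to 10 N and the tool stopped, so the strip is against the wall. I'll retreat and check.

```bash
python3 -m crank '[[[0,0,0,-0.004,0,0,1],[0,0,0,-0.012,0,0,1],[0,0,0,0,0,-0.03,1],[0,0,0,0,0,-0.05,1],[0,0,0,-0.04,0,-0.05,1],[0,0,0,-0.05,0,0,1],[0,0,0,-0.05,0,0,1],[0,0,0,-0.05,0,0,1]]]' |tail -4
python3 -m crank '[[[0,0,0,-0.05,0,0,1],[0,0,0,-0.05,0,0,1],[0,0,0,-0.05,0,0,1],[0,0,0,0,0,0,1]]]' |head -2
python3 - <<'E'
from h import *
look("h");strip("top")
a=cv2.imread("pics/top_h.png")[165:330,155:310];b=cv2.imread("pics/side_h.png")[225:345,250:430]
b=cv2.resize(b,None,fx=2.5,fy=2.5,interpolation=cv2.INTER_CUBIC);a=cv2.resize(a,(283,300),interpolation=cv2.INTER_CUBIC)
cv2.imwrite("pics/h.png",np.hstack([a,b]))
E
```

```text
tool_rot: [0.0, 0.541, 0.841, 0.001]
wrist_force: [0.8, 0.7, -0.5]
opening: 92.1
grip_force: 0.0
time: 19.7
eef_pos: [644.5, -92.6, 126.9]
top rack ctr 13.5 30.6 size 249 28 theta -0.1 px [230. 251.]
```

View pics/h.png

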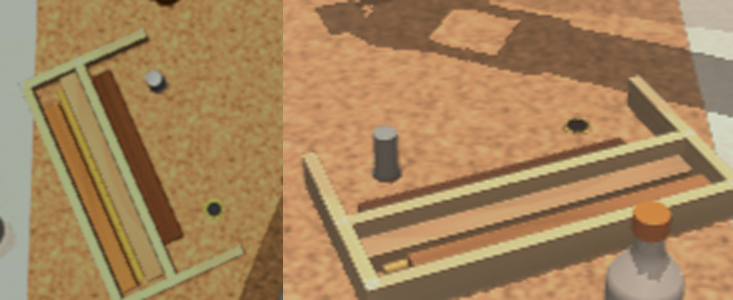

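Both views show the strip flush along the back wall: it measures θ -0.1°, centre y of about 30 mm and length 249 mm. It sits behind the post, and the rest of this view looks undisturbed.

```bash
python3 -c "
from workcell import ctrl
print(ctrl.finish_job())"
```

```text
the job is handed in; nothing more can be done
None
```

The walnut strip is in the front bay, flat against the back wall and behind the post; it was only pushed, never pinched, end 1 went in first, no bystander looked disturbed, and I handed the job in at about 20 s.

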